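Stamp a vaccination card on the sprung bed

ROBOT

A 6-joint arm with a two-finger parallel gripper is mounted at the origin on the work surface. World frame = base frame: x ahead of the robot, y to its left, z up, the work surface at z = 0. Lengths are in m, angles in rad, forces in N, time in s.
With the tool pointing down it reaches from about 0.275 to 0.725 m from the base axis. Payload 5.6 kg.
Tool frame: the origin (TCP) lies midway between the tips of the shut fingers; the grasp point (between the pads) lies 19 mm behind it; z points along the fingers, y is the direction in which the jaws open and shut (so a half turn about z gives the same grasp; the last joint's range is limited). The gripper opens to 85 mm and grips with 20 to 120 N. Pads are 22 mm wide; open, the fingers measure 114 mm over their backs; the gripper's body (76 mm by 85 mm) begins 54 mm behind the grasp point. The pads swing forward as they close: fully open they stand 13 mm farther back than shut.
Start: joints at [-0.896, 0.255, 0.108, 0, -1.424, -0.285], TCP at [0.209, -0.509, 0.231] pointing down, gripper open.
Joint ranges: [-2.95, 2.95], [-1.21, 1.97], [-1.09, 1.5], [-2.87, 1.71], [-2.94, -0.07], [-3.05, 3.05]. Speed limits (rad/s): [2.57, 2.57, 3.14, 3.14, 3.14, 3.14].

INTERFACE

Orientations are given as a 3x3 rotation matrix whose columns are the frame's x, y, z axes.
In Python, from workcell import env gives the robot as it stands. Calls block until the motion is done:
- env.goto(position, orientation): joint-space move of the TCP to a pose.
- env.move_linear(position, ori=None, vel=0.15, f_stop=None): straight line of the TCP; ori=None keeps the orientation; vel is the mean speed in m/s. With f_stop (N) it stops when the force on the tool has changed by that much, and returns True; else False.
- env.goto_joints(angles): joint-space move.
- env.let_go() and env.close(squeeze=None): open the fingers fully, or close them until they stop; squeeze is the grip in N (None keeps the last).
- env.hold(seconds).
- env.solve_ik(position, orientation): joint angles nearest the present ones, or None.
- env.snapshot(name): name is "side" or "top"; returns the picture (384x512x3 uint8, blue, green, red); there is no depth.
- env.get_calibration(name): a dict with "camera_matrix" (3x3 intrinsics, pixels), "D" ([k1, k2, p1, p2, k3] as OpenCV has them; the pictures are not rectified), "R" (3x3) and "t" (3): a world point X has camera coordinates R X + t. Camera axes: x right, y down, z forward; pixel columns grow to the right and rows downward; lengths in m; the calibration is good to about 2 mm. A picture is of the moment at which its call begins. get_calibration takes no time and is no camera call.
A pose or a line that the arm cannot do raises env.IKError and nothing moves.
- env.sign_off(): hands the job in, once; it reports no verdict.
Readings, each from a call of its own:
- env.current_time_s(): time.
- env.current_qpos(): joint angles.
- env.current_joint_velocities(): joint speeds.
- env.current_effort(): joint torques, N m.
- env.current_tool_pos(): TCP position.
- env.current_eef_rot(): TCP orientation.
- env.current_ft_force(): force on the tool from outside, world axes, zero at the start.
- env.current_torque(): the same for the moment, N m.
- env.current_width(): finger opening in m.
Only numpy, scipy, OpenCV 4.12 (cv2) and the standard library are available. Lean on these libraries where they do the work, as an engineer would, in place of code of your own. Each camera call takes 0.05 s, during which the arm holds its last target. There are 200 camera calls.

TASK

Take the round flat-footed stamp from the steel tray and press it squarely down on the middle of the card on the sprung stamping bed until the plate bottoms out, holding it there for about a second. Then stand the stamp gently upright back on the floor of the tray and let go, leaving the narrow stamp and the steel jar beside it undisturbed.

Things in the scene. Friction and masses are not known exactly. Their poses are not given: they have to be found in the camera images.
- stamp: The stamp to use, loose, about 250 g, standing upright in the tray: flat round steel foot 60 mm in diameter and 14 mm thick, thin 20 mm diameter neck up to 31 mm, then a black cylindrical handle 30 mm in diameter from 31 to 95 mm above the underside. Origin: centre of the underside; z points up the handle.
- tray: Fixed stainless steel instrument tray, 240 mm (x) by 320 mm (y), 25 mm high, walls and floor 3 mm thick. It stands to one side of the robot, left or right, the bed to the other. Origin: centre of its underside; its inner floor is 3 mm above that; z up.
- card_centre (a point): Middle of the white card (100 by 78 mm, with a printed dark ring 68 mm in diameter) clipped on the steel spring plate, 116 mm (x) by 96 mm (y), of the stamping bed, a fixed white box 150 by 130 by 26 mm. The point lies on the plate's upper face, 50 mm above the table when the plate is up, and moves with the plate; z up.
- platen (a joint): Travel of the spring plate, m: 0 fully up, 0.012 bottomed out on a hard stop. It goes straight down without tilting; the spring needs about 4 N to start and 11 N at the bottom, and pushes the plate up again when released. The stamp's own weight hardly moves it.
- date_stamp: Bystander: narrow stamp with a rectangular steel foot 24 by 52 mm, 22 mm high, and a black handle 24 mm in diameter up to 89 mm; loose, in the tray. Origin: centre of the underside.
- jar: Bystander: round lidded steel jar, 70 mm in diameter, 50 mm high, loose, in the tray. Origin: centre of the underside.

How it is judged:
By the outcome, as a careful person would: the job done as asked, in the order asked, and still so for the second after the job is handed in, with the robot touching nothing.
It also fails if it takes over 48 s, if anything falls off the work surface, if the arm or the gripper's body presses on something with over 40 N, if the wrist force passes 120 N, or if a joint passes its speed limit or range.

## Working session

There is one attempt and no reset: what is moved stays moved. The work goes in short steps, each a Python script; the robot and the scene stay as the last script left them, time stands still between calls to the robot, and variables do not carry over. Pictures are saved under pics/ and viewed, about 8 in all and at most 12, crops included, and the job is handed in when it is done.

```bash
mkdir -p pics
python3 - <<'E'
from workcell import env
import cv2, numpy as np
np.set_printoptions(precision=4,suppress=True)
for n in("top","side"):
    im=env.snapshot(n); cv2.imwrite(f"pics/{n}0.png",im)
    c=env.get_calibration(n); print(n,c["camera_matrix"],c["D"],-np.array(c["R"]).T@c["t"],c["R"])
print(env.current_time_s())
E
```

```text
top [[379.6344   0.     250.4269]
 [  0.     379.6344 191.5212]
 [  0.       0.       1.    ]] [-0.1141  0.      0.      0.      0.    ] [ 0.3775 -0.0063  1.0193] [[-0.0426 -0.9991  0.0003]
 [-0.9779  0.0416 -0.2047]
 [ 0.2045 -0.009  -0.9788]]
side [[387.0793   0.     255.0519]
 [  0.     387.0793 185.5697]
 [  0.       0.       1.    ]] [-0.0773  0.      0.      0.      0.    ] [ 0.5523 -0.7485  0.6372] [[ 0.9997 -0.0206 -0.0149]
 [-0.0244 -0.6164 -0.7871]
 [ 0.007   0.7872 -0.6167]]
0.1
```

View pics/top0.png

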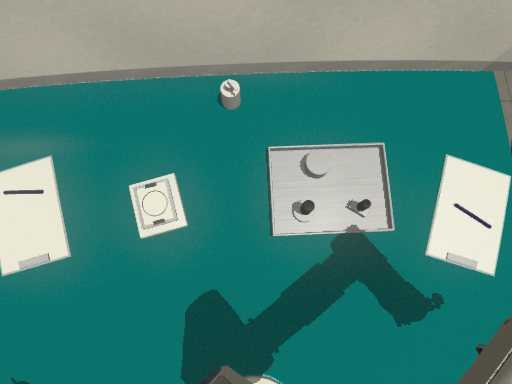

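View pics/side0.png

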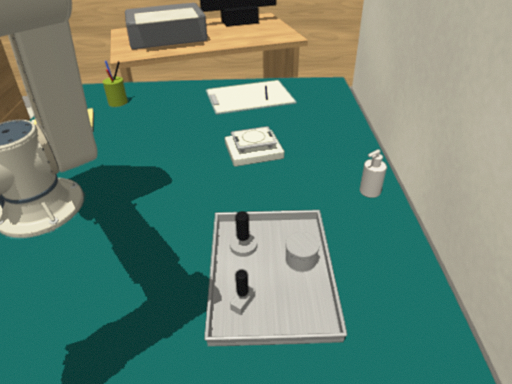

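Top view: round stamp handle at about (307,207), narrow stamp at (363,205), jar at (317,163), card ring at (154,203). Side view: handle at (243,226), narrow stamp at (242,283), ring at (252,138).

```bash
cat > h.py <<'E'
from workcell import env
import cv2, numpy as np
np.set_printoptions(precision=4,suppress=True)
def ray(n,uv):
    c=env.get_calibration(n);R=np.array(c["R"]);t=np.array(c["t"])
    p=cv2.undistortPoints(np.array([[uv]],float),np.array(c["camera_matrix"]),np.array(c["D"]))[0,0]
    d=R.T@np.array([p[0],p[1],1]); return -R.T@t,d/np.linalg.norm(d)
def onz(n,uv,z):
    o,d=ray(n,uv); return o+d*(z-o[2])/d[2]
def tri(a,b):
    A=np.zeros((3,3));r=np.zeros(3)
    for n,uv in(("top",a),("side",b)):
        o,d=ray(n,uv);P=np.eye(3)-np.outer(d,d);A+=P;r+=P@o
    X=np.linalg.solve(A,r); return X,[np.linalg.norm(np.cross(X-ray(n,uv)[0],ray(n,uv)[1])) for n,uv in(("top",a),("side",b))]
def blobs(im,box,thr=50,amin=15):
    x0,y0,x1,y1=box; g=im[y0:y1,x0:x1].max(2)
    k,l,s,c=cv2.connectedComponentsWithStats((g<thr).astype(np.uint8))
    return [(c[i]+[x0,y0],s[i][:5]+[x0,y0,0,0,0]) for i in range(1,k) if s[i][4]>=amin]
E
python3 - <<'E'
from h import *
t=cv2.imread("pics/top0.png");s=cv2.imread("pics/side0.png")
tb=blobs(t,(280,180,385,228));sb=blobs(s,(215,200,320,320))
for b in tb+sb: print(b)
rt=blobs(t,(135,180,180,232),120,5);rs=blobs(s,(228,125,285,155),120,5)
print("ring");[print(b) for b in rt+rs]
for b in rt: print(onz("top",b[0],.05))
for b in rs: print(onz("side",b[0],.05))
a=cv2.resize(t[130:245,120:400],None,fx=2.85,fy=2.85,interpolation=2)[:300]
f=lambda im,x,y,w,h:cv2.resize(im[y:y+h,x:x+w],(400,300),interpolation=cv2.INTER_CUBIC)
cv2.imwrite("pics/crop.png",np.vstack([np.hstack([f(t,280,180,80,60)[:, :],f(t,115,173,80,60)]),np.hstack([f(s,205,200,80,60),f(s,215,115,80,60)])]))
E
```

```text
(array([242.0455, 225.6299]), array([236, 212,  13,  29, 308]))
(array([241.5315, 282.8189]), array([236, 270,  12,  26, 254]))
ring
(array([138.2778, 180.7222]), array([135, 180,   9,   3,  18]))
(array([178.3571, 182.4286]), array([177, 180,   3,   7,  14]))
(array([149.9459, 184.9189]), array([145, 183,  11,   5,  37]))
(array([158.3939, 221.1818]), array([154, 219,  10,   6,  33]))
(array([135.7222, 227.    ]), array([135, 222,   3,  10,  18]))
(array([174.8, 230.8]), array([173, 230,   4,   2,   5]))
(array([262.7873, 130.5028]), array([228, 125,  57,  25, 362]))
(array([269.7143, 133.7143]), array([269, 132,   3,   4,   7]))
(array([236.3, 138.6]), array([235, 137,   4,   4,  10]))
(array([269.6316, 146.    ]), array([267, 144,   6,   5,  19]))
(array([241.8421, 150.3158]), array([239, 149,   6,   4,  19]))
[0.6219 0.2805 0.05  ]
[0.6125 0.1732 0.05  ]
[0.6091 0.2489 0.05  ]
[0.5119 0.2258 0.05  ]
[0.4989 0.2853 0.05  ]
[0.4853 0.1831 0.05  ]
[0.5878 0.2688 0.05  ]
[0.6077 0.2489 0.05  ]
[0.5089 0.2255 0.05  ]
[0.604  0.1809 0.05  ]
[0.5255 0.1619 0.05  ]
```

View pics/crop.png

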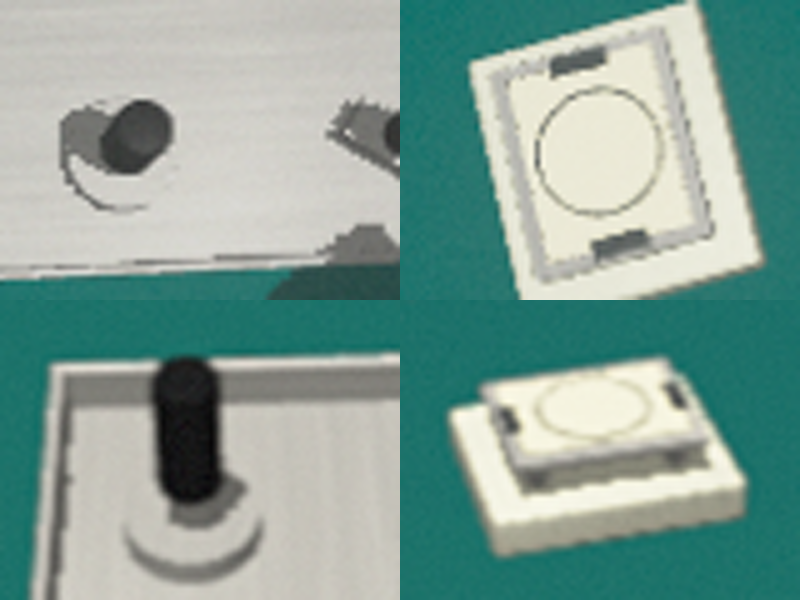

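Run:
```python
from h import *
t=cv2.imread("pics/top0.png");s=cv2.imread("pics/side0.png")
tb=blobs(t,(285,180,380,228),75,40)
for b in tb: print(b)
print("stamp",tri(tb[0][0],(242.05,225.63)),"date",tri(tb[1][0],(241.53,282.82)) if len(tb)>1 else"")
# ring: dark thin pixels near the guess
for n,im,g0,r in(("top",t,(154.4,202.9),(13,13)),("side",s,(253,136),(12,7))):
    g=im.min(2).astype(np.float32);d=cv2.morphologyEx(g,cv2.MORPH_CLOSE,np.ones((5,5)))-g
    v,u=np.nonzero(d>25);e=np.hypot((u-g0[0])/r[0],(v-g0[1])/r[1]);k=(e>.75)&(e<1.2)
    P=np.array([onz(n,(a,b),.05)[:2] for a,b in zip(u[k],v[k])])
    for _ in range(3):
        A=np.c_[2*P,np.ones(len(P))];x=np.linalg.lstsq(A,(P**2).sum(1),rcond=None)[0]
        R=np.sqrt(x[2]+x[:2]@x[:2]);P=P[abs(np.hypot(*(P-x[:2]).T)-R)<.004]
    print(n,"ring",x[:2],"R",R,len(P))
# tops / foot checks
print("handle top face (top cam)",onz("top",(280+146/5-.4,180+122/5-.4),.098),"(side)",onz("side",(205+188/5-.4,200+75/5-.4),.098))
print("foot top face side",onz("side",(205+194/5-.4,200+211/5-.4),.017),"jar",onz("top",(317,163),.053))
```

```text
(array([305.7523, 206.8257]), array([300, 200,  14,  15, 109]))
(array([362.9468, 204.7447]), array([357, 200,  13,  11,  94]))
stamp (array([ 0.5297, -0.1547,  0.0654]), [np.float64(0.0012608766534273886), np.float64(0.0012608766534274376)]) date (array([ 0.5291, -0.3037,  0.0642]), [np.float64(0.0008543785171030426), np.float64(0.000854378517103184)])
top ring [0.5604 0.2368] R 0.032974973450247795 115
side ring [0.5581 0.2382] R 0.033070923118205614 31
handle top face (top cam) [ 0.5324 -0.1575  0.098 ] (side) [ 0.5299 -0.1563  0.098 ]
foot top face side [ 0.5297 -0.156   0.017 ] jar [ 0.6491 -0.195   0.053 ]
```

```bash
cat >> h.py <<'E'
D=np.array([[1,0,0],[0,-1,0],[0,0,-1.]])
S=np.array([.530,-.1555]);C=np.array([.5595,.2374])
P=lambda a,z:[a[0],a[1],z]
E
python3 - <<'E'
from h import *
print(env.current_eef_rot())
for O in(D,D@np.diag([-1,-1,1])):
    for a in(S,C): print(env.solve_ik(P(a,.06),O))
env.goto(P(S,.20),D)
im=env.snapshot("side");cv2.imwrite("pics/a.png",im)
print(env.current_tool_pos(),env.current_ft_force(),env.current_time_s())
env.move_linear(P(S,.050),vel=.1,f_stop=8)
print(env.current_tool_pos(),env.current_ft_force())
env.close(60); env.hold(.2)
print(env.current_width(),env.current_ft_force(),env.current_time_s())
for n in("top","side"): cv2.imwrite(f"pics/g_{n}.png",env.snapshot(n))
t,s=(cv2.imread(f"pics/g_{n}.png") for n in("top","side"))
cv2.imwrite("pics/g.png",np.hstack([cv2.resize(t[130:250,260:400],(400,343)),cv2.resize(s[150:270,180:320],(400,343))]))
E
```

```text
[[-0.925  -0.3799 -0.0007]
 [-0.3799  0.925   0.0015]
 [ 0.0001  0.0017 -1.    ]]
[-0.0021  0.3727 -0.1819  0.     -1.0162  1.5729]
[ 0.6581  0.4688 -0.0268  0.     -1.0752  0.9127]
[-0.0021  0.3727 -0.1819  0.     -1.0162 -1.5687]
[ 0.6581  0.4688 -0.0268  0.     -1.0752 -2.2289]
[ 0.5298 -0.1562  0.2001] [ 0.7424 -1.2735  0.8253] 1.8917
[ 0.5305 -0.1556  0.0506] [-0.6818  0.7041  1.1379]
0.028738819928223514 [ 0.0091 -1.6217  3.0654] 4.3
```

View pics/g.png

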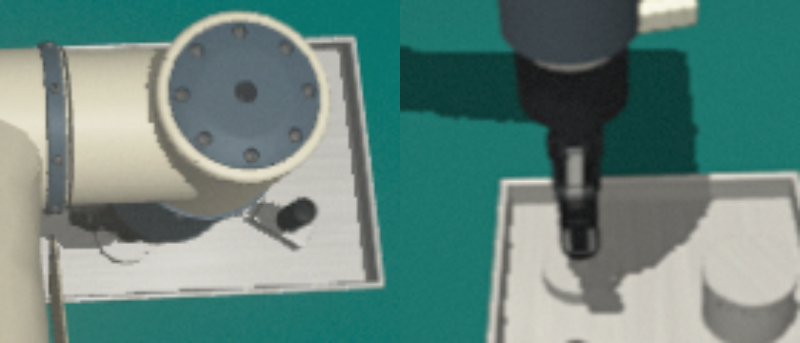

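The picture shows the fingers around the round stamp's handle (side crop ~(580,240)), with the jar and narrow stamp clear. The gripped width of 28.7 mm fits the handle.

Run:
```python
from h import *
p=env.current_tool_pos()
env.move_linear([p[0],p[1],.20],vel=.1)
print(env.current_width(),env.current_ft_force())
env.goto(P(C,.20),D)
env.move_linear(P(C,.115),vel=.12); env.hold(.3)
print(env.current_tool_pos(),env.current_width(),env.current_ft_force(),env.current_time_s())
for n in("top","side"): cv2.imwrite(f"pics/c_{n}.png",env.snapshot(n))
t,s=(cv2.imread(f"pics/c_{n}.png") for n in("top","side"))
cv2.imwrite("pics/c.png",np.hstack([cv2.resize(t[150:250,100:200],(400,400),interpolation=2),cv2.resize(s[80:180,205:305],(400,400),interpolation=2)]))
```

```text
0.02892200079718798 [-0.0537 -0.7155 -2.1009]
[0.5597 0.2375 0.1155] 0.028867635122833937 [-0.092   0.371  -2.5974] 8.675
```

View pics/c.png

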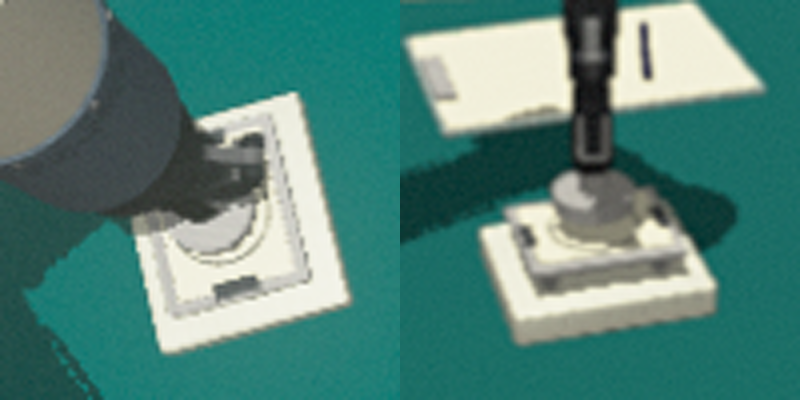

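The foot hangs level over the ring, in the side crop at about (593,200). I'll check its centre against the ring's in the same camera, then press.

Run:
```python
from h import *
f=onz("side",(253.0,129.5),.0754); print("foot side",f,"ring side .5581 .2382")
im=cv2.imread("pics/c_side.png")
for v in range(124,138,2): print(v,im[v,236:272].max(1).tolist() if 0 else im[v,238:270].mean(1).astype(int).tolist())
```

```text
foot side [0.5582 0.2319 0.0754] ring side .5581 .2382
124 [40, 42, 41, 40, 38, 61, 105, 144, 172, 183, 180, 143, 99, 83, 91, 90, 92, 90, 89, 91, 100, 95, 92, 80, 60, 49, 37, 42, 42, 39, 35, 43]
126 [37, 46, 48, 46, 77, 137, 179, 190, 189, 190, 187, 153, 107, 92, 102, 103, 101, 96, 93, 92, 95, 99, 98, 97, 95, 74, 58, 59, 66, 66, 55, 45]
128 [70, 75, 76, 68, 89, 142, 182, 190, 187, 186, 188, 180, 162, 134, 114, 106, 101, 98, 95, 96, 98, 96, 100, 104, 106, 108, 119, 124, 115, 103, 86, 61]
130 [118, 128, 141, 145, 141, 128, 132, 160, 179, 184, 189, 192, 191, 186, 177, 147, 108, 95, 94, 95, 96, 96, 101, 105, 105, 110, 125, 129, 126, 115, 101, 91]
132 [231, 233, 234, 234, 229, 190, 126, 104, 112, 124, 135, 139, 146, 150, 135, 116, 100, 100, 101, 101, 98, 98, 95, 92, 93, 107, 123, 126, 112, 83, 57, 48]
134 [235, 234, 235, 233, 222, 211, 184, 135, 117, 118, 122, 120, 120, 117, 119, 119, 108, 102, 100, 102, 101, 100, 106, 115, 117, 107, 106, 121, 141, 147, 118, 67]
136 [217, 233, 233, 215, 191, 188, 163, 129, 122, 126, 128, 123, 120, 122, 122, 122, 115, 120, 120, 125, 123, 124, 127, 126, 129, 127, 137, 184, 229, 238, 229, 190]
```

Run:
```python
from h import *
env.move_linear(P(C,.1005),vel=.1,f_stop=6); env.hold(.2)
print(env.current_tool_pos(),env.current_ft_force(),env.current_time_s())
for n in("top","side"): cv2.imwrite(f"pics/d_{n}.png",env.snapshot(n))
t,s=(cv2.imread(f"pics/d_{n}.png") for n in("top","side"))
cv2.imwrite("pics/d.png",np.hstack([cv2.resize(t[175:225,130:180],(400,400),interpolation=2),cv2.resize(s[110:160,228:278],(400,400),interpolation=2)]))
```

```text
[0.5598 0.2375 0.1011] [-0.3429  0.6729 -1.754 ] 9.2667
```

View pics/d.png

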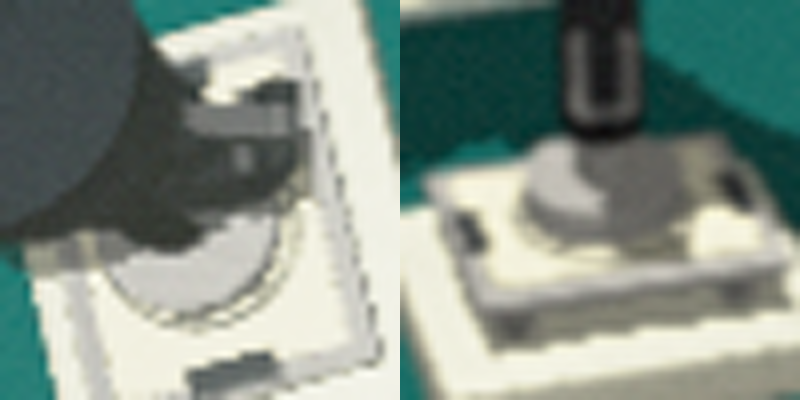

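Run:
```python
from h import *
from scipy.optimize import least_squares
pts=np.array([(108,268),(130,295),(160,312),(190,316),(220,308),(250,285),(268,258),(274,232)])/8-.44+[130,175]
Q=np.array([onz("top",p,.0675)[:2] for p in pts])
for r in(.029,.030,.031): 
    s=least_squares(lambda c:np.hypot(*(Q-c).T)-r,[.56,.237]);print(r,s.x,s.fun*1e3)
print("ring top: .5604 .2368")
pts=np.array([(523,200),(540,220),(565,234),(600,239),(640,232),(670,215),(686,195)])-[400,0]
Q=np.array([onz("side",p/8-.44+[228,110],.0535)[:2] for p in pts])
s=least_squares(lambda c:np.hypot(*(Q-c).T)-.030,[.56,.237]);print("side",s.x,s.fun*1e3)
```

```text
0.029 [0.5577 0.236 ] [-0.403  -0.4809  0.0329  0.458   0.3378 -0.1752 -0.1667 -0.5296]
0.03 [0.5589 0.2363] [-1.0386 -0.6606  0.1692  0.7281  0.6033 -0.1014 -0.4035 -1.1024]
0.031 [0.5602 0.2365] [-1.6203 -0.8063  0.3177  0.9995  0.8697 -0.0129 -0.607  -1.6274]
ring top: .5604 .2368
side [0.558 0.244] [-0.2306 -1.1805  0.6111  1.1272 -0.2351 -1.4238  0.4611]
```

Foot and ring agree to about 1.5 mm in the top view. In the side view x agrees, but my y reads scatter by ±6 mm because the foot/shadow edge is unclear. I'll press now, stopping on force.

Run:
```python
from h import *
C=C+[.0007,.0003]
hit=env.move_linear(P(C,.078),vel=.015,f_stop=24)
print(hit,env.current_tool_pos(),env.current_ft_force(),env.current_torque(),env.current_width(),env.current_time_s())
env.hold(.3);print(env.current_tool_pos(),env.current_ft_force())
for n in("top","side"): cv2.imwrite(f"pics/e_{n}.png",env.snapshot(n))
env.hold(.8);print(env.current_tool_pos(),env.current_ft_force(),env.current_time_s())
t,s=(cv2.imread(f"pics/e_{n}.png") for n in("top","side"))
cv2.imwrite("pics/e.png",np.hstack([cv2.resize(t[175:225,130:180],(400,400),interpolation=2),cv2.resize(s[110:160,228:278],(400,400),interpolation=2)]))
```

```text
True [0.5599 0.2374 0.0857] [-2.6653 -1.2343  8.6506] [0.0538 1.2012 0.0276] 0.029108560947202374 10.4333
[0.5599 0.2374 0.0859] [-3.954  -0.52    8.1664]
[0.5599 0.2374 0.0858] [-3.7395 -0.3282  7.6884] 11.6333
```

View pics/e.png

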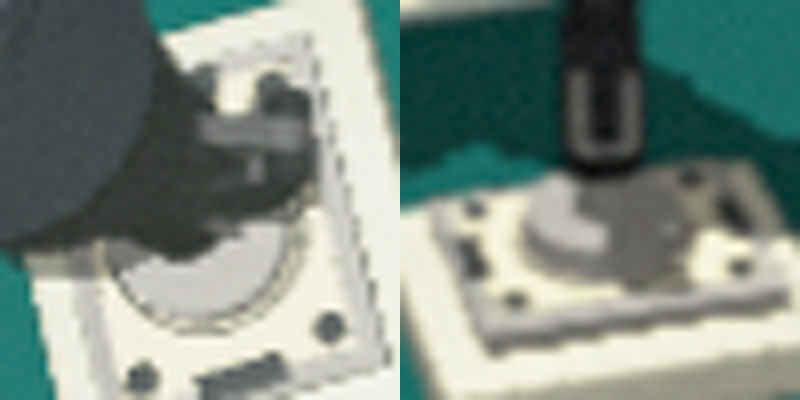

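The plate is down, with the guide pins showing at its corners. But the force relaxed to about 10 N, near the 11 N bottom value, so I'll push slightly further and hold there to be sure.

Run:
```python
from h import *
C=C+[.0003,0]
z=env.current_tool_pos()[2]
for i in range(10):
    z-=.0005
    env.move_linear(P(C,z),vel=.01); env.hold(.1)
    f=env.current_ft_force()[2]; print(z,env.current_tool_pos(),f)
    if f>22: break
env.hold(1.1)
print(env.current_tool_pos(),env.current_ft_force(),env.current_torque(),env.current_width(),env.current_time_s())
```

```text
0.08534295034167277 [0.56   0.2375 0.0864] 7.426247737951324
0.08484295034167277 [0.56   0.2375 0.086 ] 7.4003066009881175
0.08434295034167277 [0.56   0.2375 0.0855] 8.122403997344067
0.08384295034167277 [0.56   0.2375 0.0853] 8.874260150413132
0.08334295034167277 [0.5601 0.2375 0.0852] 12.204299824816633
0.08284295034167277 [0.5601 0.2375 0.0852] 14.009066375769281
0.08234295034167277 [0.5602 0.2375 0.0852] 17.221676590377072
0.08184295034167277 [0.5602 0.2375 0.0851] 19.423405499936194
0.08134295034167277 [0.5602 0.2375 0.0851] 21.835920111127248
0.08084295034167277 [0.5603 0.2375 0.0851] 23.990806026436665
[0.5603 0.2374 0.0851] [-11.6674  -2.4967  23.3982] [-0.7685  4.2251 -0.0127] 0.028842340124126963 16.2583
```

Force rose steadily against a fixed height of 0.0851 m, so the plate is bottomed, and I held it there for 1.1 s. Now to return the stamp.

Run:
```python
from h import *
C=C+[.0003,0]
env.move_linear(P(C,.110),vel=.04); env.move_linear(P(C,.20),vel=.15)
env.goto(P(S,.20),D)
env.move_linear(P(S,.075),vel=.1); env.move_linear(P(S,.056),vel=.04); env.hold(.3)
print(env.current_tool_pos(),env.current_ft_force(),env.current_width(),env.current_time_s())
hit=env.move_linear(P(S,.048),vel=.008,f_stop=5)
print(hit,env.current_tool_pos(),env.current_ft_force(),env.current_time_s())
env.hold(.2);print(env.current_tool_pos(),env.current_ft_force())
cv2.imwrite("pics/f.png",cv2.resize(env.snapshot("side")[170:270,190:310],(720,600),interpolation=2))
```

```text
[ 0.5301 -0.1555  0.0562] [ 0.5688  0.1519 -2.7787] 0.028367332319297976 21.675
True [ 0.53   -0.1555  0.0502] [0.1639 0.2506 6.8259] 22.4
[ 0.5299 -0.1555  0.0502] [ 0.0265 -0.1297  5.29  ]
```

View pics/f.png

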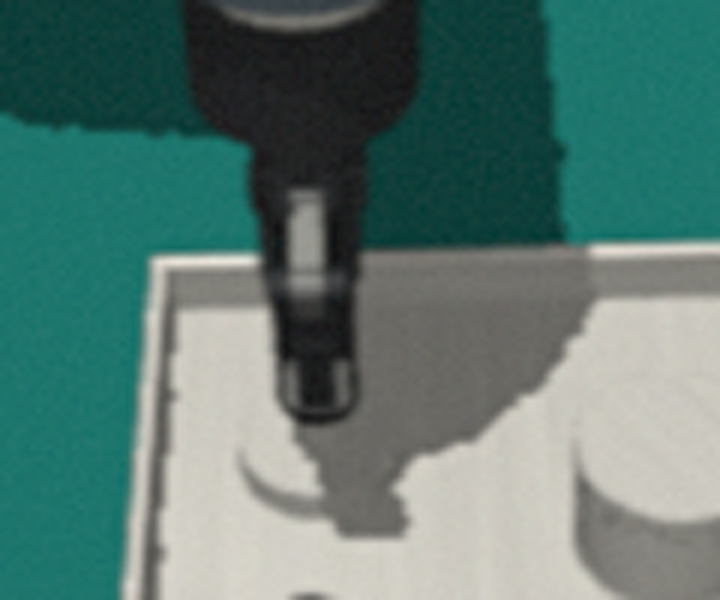

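Contact came at 0.0502 m, the expected height, and the foot sits on the floor at about (300,500). Releasing.

Run:
```python
from h import *
p=env.current_tool_pos()
env.let_go(); env.hold(.3)
print(env.current_width(),env.current_ft_force())
env.move_linear([p[0],p[1],.20],vel=.1)
env.goto_joints([-0.896,0.255,0.108,0,-1.424,-0.285]); env.hold(.2)
t,s=(env.snapshot(n) for n in("top","side"))
a,b=blobs(t,(285,180,380,228),75,40),blobs(s,(215,200,320,320))
for i in range(2): print(a[i][0],b[i][0],tri(a[i][0],b[i][0])[0])
t0=cv2.imread("pics/top0.png");d=cv2.absdiff(t,t0).max(2);print("jar diff px",(d[145:182,295:340]>40).sum(),"card",(d[170:240,125:190]>40).sum())
print(env.current_time_s())
cv2.imwrite("pics/z.png",np.hstack([cv2.resize(t[135:245,265:400],(400,326),interpolation=2),cv2.resize(s[195:345,200:350],(326,326),interpolation=2)]))
```

```text
0.08557827759999573 [-0.1448 -0.2256 -0.8272]
[305.7009 206.8037] [241.9609 225.7296] [ 0.5296 -0.1547  0.0651]
[362.9681 204.6915] [241.5709 282.7913] [ 0.5292 -0.3037  0.0643]
jar diff px 0 card 0
27.2417
```

View pics/z.png

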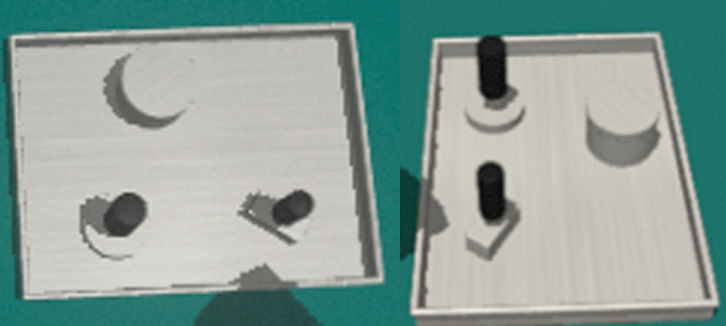

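The stamp stands upright at its old place, at about (125,215) in the top crop. The narrow stamp at (293,205) and the jar at (155,85) have not moved.

```bash
python3 -c "
from workcell import env
env.sign_off()"
```

```text
the job is handed in; nothing more can be done
```

The job is done and handed in at about 27 s: I stamped the card, stood the stamp back upright in the tray and let go.

- **Press:** I held the plate for about 1.2 s at roughly 10 N. That was just short of clearly bottomed, so without lifting I pushed on until the height stayed at 0.0851 m while the force rose to about 24 N, and held 1.1 s there.
- **Centring:** In the top camera the foot was within about 1.5 mm of the ring's centre. The side camera agreed in x. Its y readings scattered by about ±6 mm because the foot and its shadow blurred together, so I did not use them.
- **Return:** The stamp touched the tray floor gently, at the expected height, before release. It now stands within 1 mm of where it started.
- **Bystanders:** The narrow stamp was measured at its old position to about 0.1 mm. The jar and the bed show no pixel change from the first picture.

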